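# Unlock and set the fine knob inside a coarse ring on a board tester

### The arm

A 6-joint arm with a two-finger parallel gripper is mounted at the origin on the work surface. World frame = base frame: x ahead of the robot, y to its left, z up, the work surface at z = 0. Lengths are in m, angles in rad, forces in N, time in s.
With the tool pointing down it reaches from about 0.4 to 0.825 m from the base axis. Payload 7 kg.
Tool frame: the origin (TCP) lies at the very end of the fingers, on their centre line; the grasp point (between the pads) lies 19 mm behind it (arm.pinch_z is the z of the grasp point in the tool frame, in m); z points along the fingers, y is the direction in which the jaws open and shut (so a half turn about z gives the same grasp; the last joint's range is limited). The gripper opens to 88 mm and grips with 3 to 60 N. Pads are 19 mm wide; open, the fingers measure 130 mm over their backs; the gripper's body (78 mm by 193 mm) begins 47 mm behind the grasp point.
Start: joints at [-0.997, 0.359, 0.012, 0, -1.224, -0.288], TCP at [0.19, -0.648, 0.227] pointing down, gripper open.
Joint ranges: [-3.07, 3.07], [-1.43, 2.12], [-1.02, 1.25], [-3.03, 1.67], [-3.05, -0], [-3.03, 3.03]. Speed limits (rad/s): [2.39, 2.39, 3.01, 3.14, 3.14, 3.14].

### API

Orientations are given as [roll, pitch, yaw] about the fixed x, y, z axes, in that order (R = Rz(yaw) Ry(pitch) Rx(roll)).
In Python, from station import arm gives the robot as it stands.
- The arm moves only by the tool drive_tool, never from a script. Its argument "targets" is a list of rows, each a list of 6 numbers: the shift along the world's x, y, z in units of 0.04 m (1.0 is 0.04 m), then the turn, a rotation vector about the world's x, y, z in units of 6 degrees (1.0 is 6 degrees). In form: [[x, y, z, wx, wy, wz], ...]. A call has 1 to 5 rows; each row shifts and turns the commanded pose from where the row before left it; what a row does not reach is not made up. A row lasts 1/8 s, in which the tool goes at most 62.5 mm and 10.7 degrees, less where a joint would pass 70% of its speed; a pose out of reach is approached as far as the arm can. A call with a number of a shift or a turn outside -1 to 1 is refused whole. A call with a gripper value outside its range is refused whole. "claw" is the opening, from 0 (shut) to 1 (fully open), set as the call begins (left out, the last holds). The fingers move at their own pace and stop on an object; "newtons" is the grip in N (left out, the last holds). Time passes only in rows, so rows that do not move let the fingers close. It gives the time, the measured TCP pose, the force and the opening at its end, in the units of the state.
- arm.get_state(): the state, without advancing time (a new reading comes with each control period).
- arm.grab_frame(name): name is "scene" or "top" or "wrist"; returns (picture, depth): 400x640x3 uint8, red, green, blue; 400x640 float32, m along the optical axis (not along the pixel's ray), 0 where there is no reading.
- arm.get_calibration(name): a dict with "mtx" (3x3 intrinsics, pixels), "origin" and "rotation" of the camera in the world. Camera axes: x right, y up, looking along -z (the intrinsics and any distortion apply to the point x, -y, -z); pixel columns grow to the right and rows downward; lengths in m; the calibration is good to about 2 mm. A picture is of the moment at which its call begins: read the wrist's pose just before it. get_calibration takes no time and is no camera call; for the wrist camera it gives the pose at the moment of the call.
- arm.job_done(): hands the job in, once; it reports no verdict.
Trained networks look in the newest picture that a camera, given by its name, has taken for a name from the list of things; names that differ only in an ending like _2 or _b are one class to them, and where a whole thing is asked for, a point or a joint stands for the part that bears it (a point fixed in the world has none). Each returns a list of dicts, best first, with "score" (0 to 1); they miss things now and then, are a little off and sometimes report something else, mostly with a low value. They report only what shows in the picture. A call takes as long as a camera call.
- arm.search_frame(target, camera): "point" ([x, y, z] in m, in the coordinates of the camera as it stood for that picture, good to about 4 mm: the middle of the surface that is visible of it).
- arm.cut_out(target, camera): "pixels" (400x640 bool, what is visible of it).
- arm.landmark_of(target, camera): "point" ([x, y, z] in m, in the coordinates of the camera as it stood for that picture, good to about 4 mm: a listed point, or the origin of a listed thing).
The state is a dict: "t": time; "q": joint angles; "qd": joint speeds; "joint_efforts": joint torques, N m; "eef_pos": TCP position; "ee_rot": TCP orientation; "force": force on the tool from outside, world axes, zero at the start; "moment": the same for the moment, N m; "width": finger opening in m.
Only numpy, scipy, OpenCV 4.12 (cv2) and the standard library are available. Lean on these libraries where they do the work, as an engineer would, in place of code of your own. Each camera call takes 0.05 s, during which the arm holds its last target. There are 200 camera calls.

### The job

Set the fine control of the board tester's dial: press the small centre knob down against its spring to unlock it, turn it clockwise to the notch at the end stop of its travel, and let it spring back up there. Do not press so far that its rim bears hard on the wide ring below, and do not twist it hard against the lock or the stop. The wide coarse ring must keep its setting, and the things lying on the tester stay where they are.

Things in the scene. Friction and masses are not known exactly. Their poses are not given: they have to be found in the camera images.
- console: Board tester: fixed grey flat-topped box, 260 (x) x 360 (y) x 70 mm high. Origin: centre of its underside, on the bench; its z is up. The dial's vertical axis stands at x = -45 mm, y = +50 mm in its frame, on the flat top; nothing else stands within 75 mm of that axis.
- lock_plate: Steel lock plate hidden in the dial, fixed to the console. Origin: on the dial axis, level with the console's top. It holds the start notch, the run notch 0.85 to 1.25 rad clockwise of it (differs from tester to tester, unseen) and a firm stop 0.09 rad past that. The knob's lug runs in it, 14 mm off the axis: over 30 N there (0.4 N m of twist while locked or at the stop) does damage.
- coarse_ring: Outer knob: flat knurled aluminium ring, 68 mm in diameter, 13 mm high, its top 14 mm above the console's top; turns very easily (0.015 N m). Origin: on the dial axis at the level of the console's top. It must not be turned.
- coarse_mark (a point): Index mark on the ring's top face, 30 mm from the dial axis; shows the ring's setting.
- fine_knob: Inner knob, black plastic: round grip 28 mm in diameter, 32 mm tall, on a flange 44 mm in diameter, 3 mm thick. At rest the flange's underside is 5 mm above the ring's top and the grip spans 22 to 54 mm above the console's top. Origin: on the dial axis, at rest level with the console's top; moves with the knob. Can be gripped by its sides from above at any yaw.
- fine_top (a point): Centre of the fine knob's top face, 124 mm above the bench at rest.
- fine_push (a joint): How far the fine knob is pressed down, m; 0 at rest. Spring: 3 N plus 2 N per mm. The lock is clear from 2 mm (7 N); at 5 mm (13 N) the flange meets the coarse ring and drags it; about 10 N is right. Between the notches the knob cannot rise above 2 mm; in a notch it springs back to 0.
- fine_turn (a joint): Angle of the fine knob, rad, growing clockwise seen from above; 0 in the middle of the start notch (play about 0.08 rad each way). Turning takes about 0.02 N m once pressed clear.
- heatsink: Loose finned aluminium heatsink, 40 x 40 x 24 mm high, lying on the console; bystander. Origin: centre of its underside.
- board: Loose green circuit board with black sockets, 70 x 90 x 12 mm high, lying on the console; bystander. Origin: centre of its underside.
- flux_jar: Loose grey jar, 34 mm in diameter, 45 mm tall, standing on the console; bystander. Origin: centre of its underside.

How it is judged:
On the way, in this order (a step that is already met when the one before it is completed fails the run):
1. the fine knob is pressed clear of its lock, still in line with the start notch (value of joint fine_push above 0.0018 m and value of joint fine_turn below 0.3 rad), for 0.1 s.
2. the fine knob is turned clockwise more than half way, held down (value of joint fine_turn above 0.6 rad and value of joint fine_push above 0.0012 m), for 0.1 s.
At the end, for the whole second after the job is handed in: the fine knob stands sprung up (pressed in less than 0.8 mm) in the run notch (turned more than 0.7 rad, where only that notch lets it rise), at rest, and the coarse ring's mark is within 3 mm of where it was (value of joint fine_push below 0.0008 m and value of joint fine_turn above 0.7 rad and velocity of joint fine_turn below 0.1 rad/s and distance of coarse_mark from where it was at the start of the episode below 0.003 m); the robot touches nothing.
It fails at once if the coarse ring is turned (its mark moves more than 3 mm, about 0.1 rad) (distance of coarse_mark from where it was at the start of the episode above 0.003 m).
It fails at once if the fine knob is pressed down on the coarse ring with more than 6 N (contact force between fine_knob and coarse_ring above 6 N).
It fails at once if the fine knob is forced against its lock or stop with more than 30 N at the lug (contact force between fine_knob and lock_plate above 30 N).
It fails at once if a bystander is moved more than 20 mm (distance of any of heatsink, board, flux_jar from where it was at the start of the episode above 0.02 m).
It also fails if it takes over 59 s, if anything falls off the work surface, if the arm or the gripper's body presses on something with over 40 N, if the wrist force passes 120 N, or if a joint passes its speed limit or range.

## Working session

There is one attempt and no reset: what is moved stays moved. The work goes in short steps, Python scripts to look and compute and a tool call to move; the robot and the scene stay as the last step left them, time stands still between calls to the robot, and variables do not carry over. Pictures are saved under pics/ and viewed, about 8 in all and at most 12, crops included, and the job is handed in when it is done.

Besides the shell and the picture viewer there is one more tool, called as name(argument=value, ...) on one line, values as JSON. drive_tool: Moves the arm, as the interface text tells. Shifts and turns lie within -1 to 1; 1 stands for 0.04 m of shift or 6 degrees of turn. Its arguments: {"type":"object","properties":{"targets":{"type":"array"},"claw":{"type":"number"},"newtons":{"type":"number"}},"required":["targets"]}

```bash
mkdir -p pics; cat > h.py <<'E'
from station import arm
import numpy as np, cv2
def w(cam,p):
    c=arm.get_calibration(cam); return np.array(c["rotation"])@np.array(p)+np.array(c["origin"])
def save(im,n): cv2.imwrite("pics/"+n,im[:,:,::-1])
E
python3 - <<'E'
from h import *
s=arm.get_state(); print({k:np.round(v,3) for k,v in s.items()})
ims=[]
for cam in ["scene","top"]:
    im,d=arm.grab_frame(cam); save(im,cam+"0.png")
    for t in ["fine_top","fine_knob","coarse_ring","coarse_mark","console","heatsink","board","flux_jar"]:
        r=arm.landmark_of(t,cam)
        print(cam,t,[(np.round(w(cam,x["point"]),3),round(x["score"],2)) for x in r[:2]])
    r=arm.cut_out("fine_knob",cam)
    if r:
        ys,xs=np.nonzero(r[0]["pixels"]); print(xs.min(),xs.max(),ys.min(),ys.max())
E
```

```text
{'t': np.float64(0.0), 'q': array([-0.997,  0.359,  0.011, -0.   , -1.224, -0.288]), 'qd': array([-0.001,  0.   , -0.   , -0.   ,  0.   , -0.   ]), 'joint_efforts': array([ 0.0000e+00, -5.8273e+01,  2.9307e+01,  6.9970e+00,  7.0000e-03,
       -0.0000e+00]), 'eef_pos': array([ 0.19 , -0.647,  0.226]), 'ee_rot': array([ 3.14 , -0.   , -2.856]), 'force': array([0.02 , 0.034, 0.755]), 'moment': array([ 0.01 , -0.022, -0.013]), 'width': np.float64(0.088)}
scene fine_top [(array([ 0.349, -0.788,  0.178]), 0.55)]
scene fine_knob [(array([ 0.325, -0.813,  0.154]), 0.84)]
scene coarse_ring [(array([ 0.325, -0.812,  0.154]), 0.94), (array([ 0.348, -0.789,  0.177]), 0.31)]
scene coarse_mark [(array([ 0.345, -0.792,  0.174]), 0.64)]
scene console [(array([ 0.322, -0.815,  0.151]), 0.66), (array([ 0.325, -0.813,  0.154]), 0.57)]
scene heatsink [(array([ 0.314, -0.823,  0.144]), 0.71)]
scene board [(array([ 0.409, -0.728,  0.238]), 0.86)]
scene flux_jar [(array([ 0.419, -0.718,  0.249]), 0.84)]
305 324 121 143
top fine_top [(array([1.824, 1.44 , 2.418]), 0.76), (array([1.886, 1.503, 2.481]), 0.55)]
top fine_knob [(array([1.909, 1.525, 2.503]), 0.77)]
top coarse_ring [(array([1.912, 1.528, 2.506]), 0.68)]
top coarse_mark [(array([1.885, 1.502, 2.48 ]), 0.69)]
top console [(array([2.037, 1.654, 2.632]), 0.66)]
top heatsink [(array([1.93 , 1.547, 2.525]), 0.88)]
top board [(array([1.966, 1.582, 2.56 ]), 0.65)]
top flux_jar [(array([1.917, 1.534, 2.512]), 0.59)]
188 386 146 303
```

```bash
python3 - <<'E'
from h import *
for cam in ["scene","top","wrist"]:
    print(cam,arm.get_calibration(cam))
print(arm.pinch_z)
E
```

```text
scene {'mtx': array([[365.71740257,   0.        , 321.02716748],
       [  0.        , 365.71740257, 193.47372341],
       [  0.        ,   0.        ,   1.        ]]), 'origin': array([ 0.82235112, -0.31507158,  0.65159721]), 'rotation': array([ 0.63089422, -0.01256474,  0.60980086])}
top {'mtx': array([[496.32184991,   0.        , 322.44220732],
       [  0.        , 496.32184991, 192.26418247],
       [  0.        ,   0.        ,   1.        ]]), 'origin': array([0.43575414, 0.05240014, 1.0305358 ]), 'rotation': array([ 0.16831373, -0.02499833, -1.5612697 ])}
wrist {'mtx': array([[325.44311602,   0.        , 320.17572578],
       [  0.        , 325.44311602, 200.54853452],
       [  0.        ,   0.        ,   1.        ]]), 'origin': array([ 0.11816704, -0.66828745,  0.3833764 ]), 'rotation': array([-2.76477895e-01,  3.83689226e-04,  1.85758209e+00])}
-0.0188
```

View pics/top0.png

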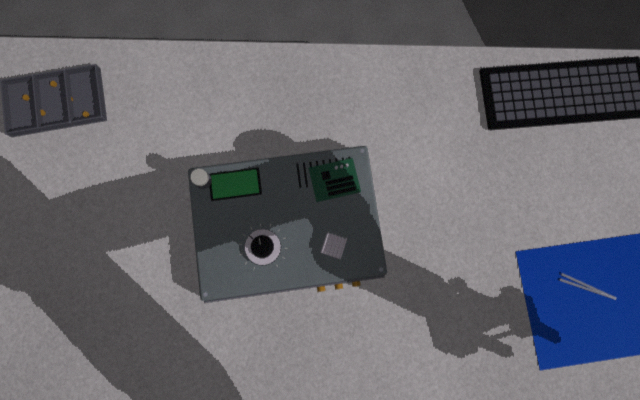

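View pics/scene0.png

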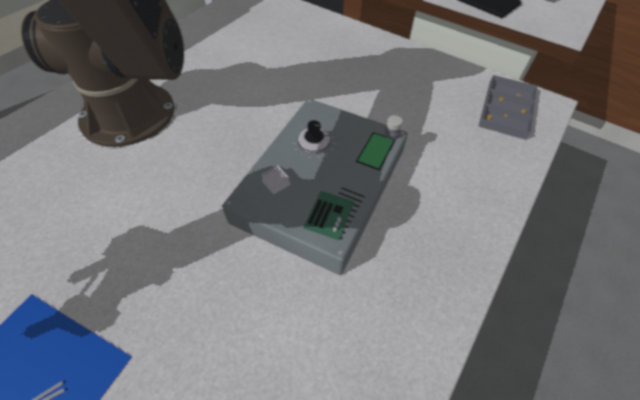

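The top view shows the console with the dial at (262,246), the jar at (200,177), the heatsink at (334,246) and the board at (335,180). The scene view shows the dial at (314,133). Camera rotations are given as roll/pitch/yaw, so I'm fixing the helper to match.

```bash
cat > h.py <<'E'
from station import arm
import numpy as np, cv2
from scipy.spatial.transform import Rotation as R
def cal(cam):
    c=arm.get_calibration(cam); return np.array(c["mtx"]),np.array(c["origin"]),R.from_euler("xyz",c["rotation"]).as_matrix()
def w(cam,p):
    K,o,r=cal(cam); return r@np.array(p)+o
def unp(cam,u,v,d):
    K,o,r=cal(cam); return r@np.array([(u-K[0,2])/K[0,0]*d,-(v-K[1,2])/K[1,1]*d,-d])+o
def ray(cam,u,v): return cal(cam)[1],unp(cam,u,v,1)-cal(cam)[1]
def atz(cam,u,v,z):
    o,d=ray(cam,u,v); return o+d*(z-o[2])/d[2]
def save(im,n): cv2.imwrite("pics/"+n,im[:,:,::-1])
E
python3 - <<'E'
from h import *
for cam in ["scene","top"]:
    im,d=arm.grab_frame(cam)
    for t in ["fine_top","fine_knob","coarse_ring","coarse_mark","console","heatsink","board","flux_jar"]:
        r=arm.landmark_of(t,cam)
        print(cam,t,[(np.round(w(cam,x["point"]),3),round(x["score"],2)) for x in r[:2]])
    u,v=(262,246) if cam=="top" else (314,125)
    print(np.round(unp(cam,u,v,d[v,u]),3))
for (u,v) in [(190,168),(367,147),(385,276),(205,301)]: print(np.round(atz("top",u,v,.07),3))
E
```

```text
scene fine_top [(array([0.494, 0.145, 0.126]), 0.6)]
scene fine_knob [(array([0.496, 0.142, 0.072]), 0.83)]
scene coarse_ring [(array([0.494, 0.141, 0.068]), 0.64)]
scene coarse_mark [(array([0.512, 0.165, 0.083]), 0.58)]
scene console [(array([ 0.541,  0.102, -0.003]), 0.98)]
scene heatsink [(array([0.493, 0.006, 0.068]), 0.64)]
scene board [(array([0.627, 0.01 , 0.069]), 0.67)]
scene flux_jar [(array([0.622, 0.265, 0.071]), 0.7)]
[0.495 0.139 0.125]
top fine_top [(array([0.491, 0.145, 0.127]), 0.68), (array([0.505, 0.166, 0.081]), 0.36)]
top fine_knob [(array([0.494, 0.145, 0.07 ]), 0.7)]
top coarse_ring [(array([0.494, 0.143, 0.065]), 0.87), (array([0.621, 0.008, 0.077]), 0.47)]
top coarse_mark [(array([0.508, 0.167, 0.083]), 0.62)]
top console [(array([0.546, 0.102, 0.002]), 0.62)]
top heatsink [(array([0.493, 0.007, 0.075]), 0.77)]
top board [(array([0.619, 0.007, 0.073]), 0.56)]
top flux_jar [(array([0.618, 0.262, 0.067]), 0.74)]
[0.49  0.14  0.125]
[0.644 0.291 0.07 ]
[ 0.692 -0.058  0.07 ]
[ 0.438 -0.091  0.07 ]
[0.389 0.249 0.07 ]
```

drive_tool(targets=[[1, 1, 0, 0, 0, 0.5], [1, 1, 0, 0, 0, 0.5], [1, 1, 0, 0, 0, 0.5], [1, 1, 0, 0, 0, 0.5], [1, 1, 0, 0, 0, 0.5]])

```text
t: 2.52
eef_pos: [0.3914, -0.4462, 0.2268]
ee_rot: [-3.141, 0.0, -2.592]
force: [1.2, -1.0, -0.2]
width: 0.088
```

drive_tool(targets=[[0.6, 1, 0, 0, 0, 0.5], [0.5, 1, 0, 0, 0, 0.5], [0.5, 1, 0, 0, 0, 0.5], [0.5, 1, 0, 0, 0, 0.5], [0.3, 1, 0, 0, 0, 0.5]])

```text
t: 3.15
eef_pos: [0.487, -0.2462, 0.2267]
ee_rot: [-3.141, 0.0, -2.33]
force: [0.1, -0.4, -0.8]
width: 0.0873
```

drive_tool(targets=[[0, 1, 0, 0, 0, 0.5], [0, 1, 0, 0, 0, 0.5], [0, 1, 0, 0, 0, 0.5], [0, 1, 0, 0, 0, 0.5], [0, 0, 0, 0, 0, 0]])

```text
t: 3.78
eef_pos: [0.4864, -0.0856, 0.227]
ee_rot: [-3.141, 0.001, -2.119]
force: [0.7, -0.3, -0.5]
width: 0.0878
```

drive_tool(targets=[[0, 1, 0, 0, 0, 0.6], [0, 1, 0, 0, 0, 0.6], [0, 1, 0, 0, 0, 0.6], [0, 1, 0, 0, 0, 0.6], [0, 0, 0, 0, 0, 0]])

```text
t: 4.4
eef_pos: [0.4866, 0.0738, 0.2266]
ee_rot: [-3.141, 0.0, -1.869]
force: [-0.7, 0.5, 0.5]
width: 0.0877
```

```bash
cat > look.py <<'E'
from h import *
import sys
im,d=arm.grab_frame("wrist"); save(im,sys.argv[1])
print(np.round(arm.get_state()["eef_pos"],4),np.round(arm.get_state()["q"],3))
for t in ["fine_top","fine_knob","coarse_ring","coarse_mark"]:
    r=arm.landmark_of(t,"wrist")
    print(t,[(np.round(w("wrist",x["point"]),4),round(x["score"],2)) for x in r[:2]])
r=arm.cut_out("fine_knob","wrist")
if r:
    m=r[0]["pixels"]&(d>0); v,u=np.nonzero(m)
    P=np.array([unp("wrist",a,b,d[b,a]) for a,b in zip(u,v)])
    top=P[P[:,2]>np.percentile(P[:,2],98)-.004]
    print("top px",len(top),"mid",np.round((top.min(0)+top.max(0))/2,4),"size",np.round(np.ptp(top,0),4),"mean",np.round(top.mean(0),4), "px",u.mean(),v.mean())
E
python3 look.py w1.png
```

```text
[0.4864 0.0728 0.2266] [ 0.549  0.054 -0.38   0.    -1.137 -0.849]
fine_top [(array([0.4903, 0.1396, 0.1194]), 0.93)]
fine_knob [(array([0.4937, 0.1403, 0.071 ]), 0.73)]
coarse_ring [(array([0.4921, 0.1396, 0.0659]), 0.69)]
coarse_mark [(array([0.5075, 0.1653, 0.0832]), 0.77)]
top px 233 mid [0.488  0.1333 0.1218] size [0.0241 0.0135 0.0051] mean [0.4876 0.1319 0.1221] px 336.1960104076323 253.69557675628795
```

drive_tool(targets=[[0.2, 1, 0, 0, 0, 0], [0, 0.7, 0, 0, 0, 0], [0, 0, 0, 0, 0, 0]])

```text
t: 5.08
eef_pos: [0.4945, 0.141, 0.2264]
ee_rot: [3.142, -0.0, -1.871]
force: [0.2, -0.3, 0.0]
width: 0.088
```

```bash
python3 look.py w2.png
```

```text
[0.4943 0.1403 0.2264] [ 0.659  0.092 -0.338 -0.    -1.141 -0.96 ]
fine_top [(array([0.4893, 0.1427, 0.12  ]), 0.65)]
fine_knob [(array([0.4894, 0.1412, 0.0711]), 0.97)]
coarse_ring []
coarse_mark [(array([0.5054, 0.1676, 0.0815]), 0.84)]
top px 846 mid [0.4895 0.1415 0.1227] size [0.0276 0.0275 0.0052] mean [0.4896 0.1413 0.1228] px 324.1619318181818 192.28238636363636
```

View pics/w2.png

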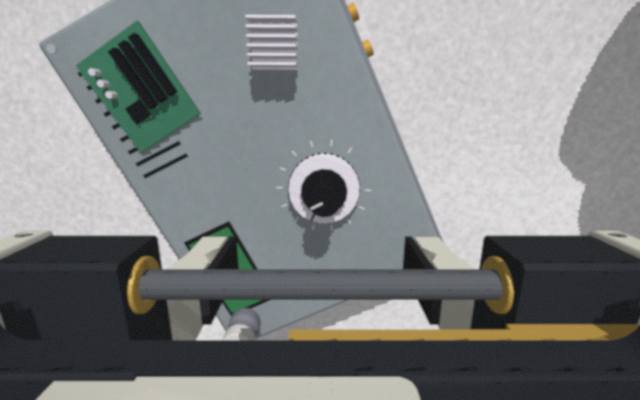

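The wrist view shows the dial at (324,192), with clear space around it. Both wrist views and the two fixed cameras put the axis near (0.490, 0.142), with the top at about 0.123.

drive_tool(targets=[[-0.1, 0.05, -1, 0, 0, 0], [0, 0, -1, 0, 0, 0], [0, 0, -0.8, 0, 0, 0], [0, 0, -0.4, 0, 0, 0], [0, 0, 0, 0, 0, 0]])

```text
t: 6.0
eef_pos: [0.4896, 0.1414, 0.0976]
ee_rot: [3.14, -0.002, -1.872]
force: [0.4, 0.4, 1.0]
width: 0.0878
```

drive_tool(targets=[[0, 0, 0, 0, 0, 0], [0, 0, 0, 0, 0, 0], [0, 0, 0, 0, 0, 0], [0, 0, 0, 0, 0, 0]], claw=0.38, newtons=6)

```text
t: 6.5
eef_pos: [0.4904, 0.1425, 0.0989]
ee_rot: [-3.141, 0.001, -1.871]
force: [0.2, 0.3, -0.7]
width: 0.0535
```

```bash
cat > st.py <<'E'
from h import *
s=arm.get_state(); print({k:np.round(s[k],4) for k in ["t","eef_pos","ee_rot","force","moment","width"]},np.round(s["q"][5],3))
E
cat > v.py <<'E'
from h import *
import sys
im,d=arm.grab_frame("wrist"); save(im,sys.argv[1])
E
python3 st.py; python3 v.py w3.png
```

```text
{'t': np.float64(6.5), 'eef_pos': array([0.4904, 0.1425, 0.0989]), 'ee_rot': array([-3.1412e+00,  6.0000e-04, -1.8714e+00]), 'force': array([ 0.2202,  0.3057, -0.6502]), 'moment': array([ 0.0593,  0.0788, -0.0131]), 'width': np.float64(0.0535)} -0.968
```

View pics/w3.png

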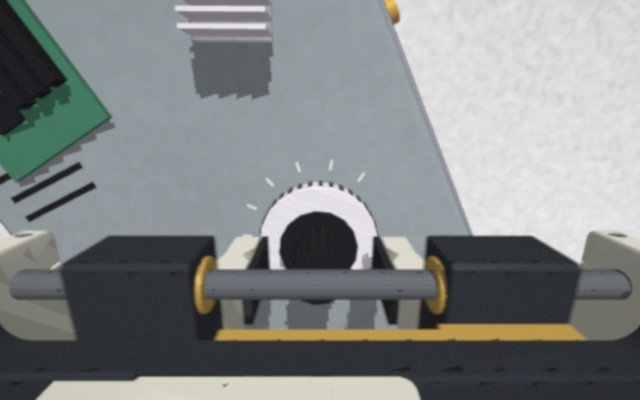

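The knob spans columns 280–358, centred between the pads (about 260–375). Next I close gently.

drive_tool(targets=[[0, 0, 0, 0, 0, 0], [0, 0, 0, 0, 0, 0], [0, 0, 0, 0, 0, 0], [0, 0, 0, 0, 0, 0], [0, 0, 0, 0, 0, 0]], claw=0.2, newtons=5)

```text
t: 7.18
eef_pos: [0.4912, 0.1423, 0.0988]
ee_rot: [-3.14, 0.0, -1.871]
force: [5.3, -2.9, -1.8]
width: 0.0282
```

```bash
python3 st.py
```

```text
{'t': np.float64(7.175), 'eef_pos': array([0.4912, 0.1423, 0.0988]), 'ee_rot': array([-3.1402e+00,  3.0000e-04, -1.8712e+00]), 'force': array([ 5.2871, -2.8598, -1.7788]), 'moment': array([-0.8807, -1.5672, -0.0471]), 'width': np.float64(0.0282)} -0.968
```

drive_tool(targets=[[0.03, -0.01, 0, 0, 0, 0], [0, 0, 0, 0, 0, 0], [0, 0, 0, 0, 0, 0]])

```text
t: 7.55
eef_pos: [0.4915, 0.1421, 0.0986]
ee_rot: [-3.142, 0.0, -1.871]
force: [-0.1, -0.3, 1.7]
width: 0.0278
```

drive_tool(targets=[[0.02, 0, 0, 0, 0, 0], [0, 0, 0, 0, 0, 0], [0, 0, 0, 0, 0, 0]])

```text
t: 7.92
eef_pos: [0.4917, 0.142, 0.0984]
ee_rot: [3.141, -0.0, -1.872]
force: [-3.5, 1.9, 3.1]
width: 0.0282
```

```bash
python3 st.py
```

```text
{'t': np.float64(7.925), 'eef_pos': array([0.4917, 0.142 , 0.0984]), 'ee_rot': array([ 3.1408e+00, -3.0000e-04, -1.8716e+00]), 'force': array([-3.5312,  1.9008,  3.0758]), 'moment': array([0.7736, 1.7042, 0.0228]), 'width': np.float64(0.0282)} -0.965
```

drive_tool(targets=[[-0.02, 0, 0, 0, 0, 0], [0, 0, 0, 0, 0, 0], [0, 0, 0, 0, 0, 0]], newtons=20)

```text
t: 8.3
eef_pos: [0.4916, 0.142, 0.0986]
ee_rot: [-3.141, 0.0, -1.871]
force: [-1.9, 1.4, 4.0]
width: 0.0279
```

drive_tool(targets=[[0, 0, -0.05, 0, 0, 0], [0, 0, 0, 0, 0, 0], [0, 0, 0, 0, 0, 0]])

```text
t: 8.68
eef_pos: [0.4916, 0.142, 0.0968]
ee_rot: [-3.141, 0.0, -1.871]
force: [-2.4, 1.0, 6.4]
width: 0.0275
```

```bash
python3 st.py
```

```text
{'t': np.float64(8.675), 'eef_pos': array([0.4916, 0.142 , 0.0968]), 'ee_rot': array([-3.1413e+00,  2.0000e-04, -1.8713e+00]), 'force': array([-2.4433,  1.0301,  6.4112]), 'moment': array([0.431 , 1.3617, 0.0041]), 'width': np.float64(0.0275)} -0.966
```

drive_tool(targets=[[0, 0, -0.04, 0, 0, 0], [0, 0, 0, 0, 0, 0], [0, 0, 0, 0, 0, 0]])

```text
t: 9.05
eef_pos: [0.4917, 0.142, 0.0954]
ee_rot: [-3.141, 0.0, -1.871]
force: [-4.6, 0.7, 8.3]
width: 0.0274
```

```bash
python3 st.py
```

```text
{'t': np.float64(9.05), 'eef_pos': array([0.4917, 0.142 , 0.0954]), 'ee_rot': array([-3.1412e+00,  2.0000e-04, -1.8712e+00]), 'force': array([-4.6022,  0.7043,  8.2855]), 'moment': array([ 0.4054,  1.7849, -0.0156]), 'width': np.float64(0.0274)} -0.966
```

drive_tool(targets=[[-0.02, 0.01, -0.015, 0, 0, 0], [0, 0, 0, 0, 0, 0], [0, 0, 0, 0, 0, 0]])

```text
t: 9.43
eef_pos: [0.4916, 0.1422, 0.0952]
ee_rot: [-3.14, 0.0, -1.871]
force: [-1.7, -2.2, 8.8]
width: 0.0275
```

drive_tool(targets=[[0, 0, 0, 0, 0, -0.5], [0, 0, 0, 0, 0, -0.5], [0, 0, 0, 0, 0, 0]])

```text
t: 9.8
eef_pos: [0.4914, 0.1423, 0.0952]
ee_rot: [-3.14, 0.0, -1.976]
force: [-1.2, -1.2, 10.0]
width: 0.0277
```

```bash
python3 st.py
```

```text
{'t': np.float64(9.8), 'eef_pos': array([0.4914, 0.1423, 0.0952]), 'ee_rot': array([-3.1402e+00,  5.0000e-04, -1.9765e+00]), 'force': array([-1.2025, -1.2058, 10.0069]), 'moment': array([-0.4188,  0.8659, -0.0381]), 'width': np.float64(0.0277)} -1.073
```

drive_tool(targets=[[0, 0, 0, 0, 0, -0.5], [0, 0, 0, 0, 0, -0.5], [0, 0, 0, 0, 0, 0]])

```text
t: 10.18
eef_pos: [0.4914, 0.1423, 0.0951]
ee_rot: [-3.14, 0.001, -2.081]
force: [-3.0, -1.1, 9.3]
width: 0.0273
```

```bash
python3 st.py
```

```text
{'t': np.float64(10.175), 'eef_pos': array([0.4914, 0.1423, 0.0951]), 'ee_rot': array([-3.1404e+00,  6.0000e-04, -2.0813e+00]), 'force': array([-3.0266, -1.0706,  9.2577]), 'moment': array([-0.3015,  1.0567, -0.0429]), 'width': np.float64(0.0273)} -1.178
```

drive_tool(targets=[[0, 0, 0, 0, 0, -0.5], [0, 0, 0, 0, 0, -0.5], [0, 0, 0, 0, 0, -0.5], [0, 0, 0, 0, 0, -0.5], [0, 0, 0, 0, 0, 0]])

```text
t: 10.8
eef_pos: [0.4912, 0.1424, 0.0951]
ee_rot: [-3.141, 0.001, -2.291]
force: [-3.6, -1.0, 10.1]
width: 0.0272
```

```bash
python3 st.py
```

```text
{'t': np.float64(10.8), 'eef_pos': array([0.4912, 0.1424, 0.0951]), 'ee_rot': array([-3.1409e+00,  8.0000e-04, -2.2908e+00]), 'force': array([-3.6442, -1.046 , 10.0539]), 'moment': array([ 0.0937,  1.4217, -0.0784]), 'width': np.float64(0.0272)} -1.388
```

drive_tool(targets=[[-0.01, 0, 0, 0, 0, -0.5], [0, 0, 0, 0, 0, -0.5], [0, 0, 0, 0, 0, -0.5], [0, 0, 0, 0, 0, -0.5], [0, 0, 0, 0, 0, 0]])

```text
t: 11.42
eef_pos: [0.491, 0.1426, 0.0951]
ee_rot: [-3.141, 0.001, -2.5]
force: [-3.4, 0.3, 8.9]
width: 0.0272
```

```bash
python3 st.py; python3 v.py w4.png
```

```text
{'t': np.float64(11.425), 'eef_pos': array([0.491 , 0.1426, 0.0951]), 'ee_rot': array([-3.1410e+00,  1.5000e-03, -2.5001e+00]), 'force': array([-3.4396,  0.2522,  8.9043]), 'moment': array([0.2442, 1.1872, 0.0483]), 'width': np.float64(0.0272)} -1.598
```

View pics/w4.png

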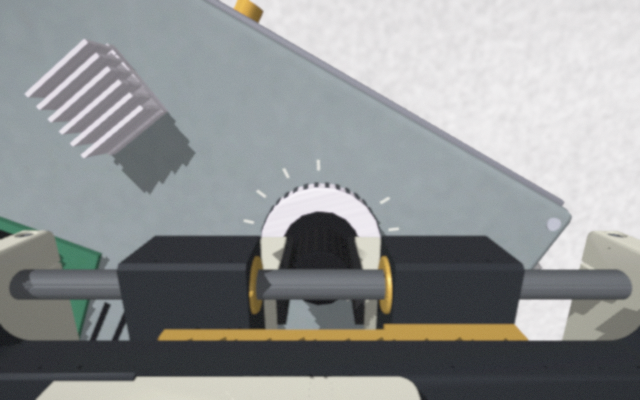

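The view shows the grip centred on the knob, with the ring visible around it. The turn is about 0.63 rad so far, so I go on in smaller steps.

drive_tool(targets=[[0, 0, 0, 0, 0, -0.5], [0, 0, 0, 0, 0, -0.5], [0, 0, 0, 0, 0, -0.5], [0, 0, 0, 0, 0, -0.5], [0, 0, 0, 0, 0, 0]])

```text
t: 12.1
eef_pos: [0.4909, 0.1428, 0.0951]
ee_rot: [3.142, 0.002, -2.71]
force: [-4.4, 1.1, 9.5]
width: 0.0275
```

```bash
python3 st.py
```

```text
{'t': np.float64(12.1), 'eef_pos': array([0.4909, 0.1428, 0.0951]), 'ee_rot': array([ 3.1415e+00,  1.6000e-03, -2.7095e+00]), 'force': array([-4.4021,  1.0989,  9.4896]), 'moment': array([0.6738, 1.4716, 0.0285]), 'width': np.float64(0.0275)} -1.807
```

drive_tool(targets=[[-0.01, 0, 0, 0, 0, -0.4], [0, 0, 0, 0, 0, -0.4], [0, 0, 0, 0, 0, 0]])

```text
t: 12.48
eef_pos: [0.4908, 0.1429, 0.0953]
ee_rot: [3.141, 0.002, -2.793]
force: [-3.7, 1.8, 9.5]
width: 0.0276
```

```bash
python3 st.py
```

```text
{'t': np.float64(12.475), 'eef_pos': array([0.4908, 0.1429, 0.0953]), 'ee_rot': array([ 3.1414e+00,  2.2000e-03, -2.7930e+00]), 'force': array([-3.7192,  1.8198,  9.5165]), 'moment': array([0.5416, 1.0956, 0.0038]), 'width': np.float64(0.0276)} -1.891
```

drive_tool(targets=[[0, 0, 0, 0, 0, -0.4], [0, 0, 0, 0, 0, 0]])

```text
t: 12.72
eef_pos: [0.4908, 0.143, 0.0953]
ee_rot: [3.141, 0.002, -2.835]
force: [-3.7, 1.3, 7.4]
width: 0.0274
```

```bash
python3 st.py
```

```text
{'t': np.float64(12.725), 'eef_pos': array([0.4908, 0.143 , 0.0953]), 'ee_rot': array([ 3.1412e+00,  2.2000e-03, -2.8350e+00]), 'force': array([-3.7123,  1.2602,  7.3839]), 'moment': array([0.6059, 1.1246, 0.0499]), 'width': np.float64(0.0274)} -1.933
```

drive_tool(targets=[[0, 0, -0.01, 0, 0, -0.4], [0, 0, 0, 0, 0, 0]])

```text
t: 12.98
eef_pos: [0.4908, 0.143, 0.0949]
ee_rot: [3.141, 0.002, -2.877]
force: [-3.5, 0.9, 10.3]
width: 0.0274
```

```bash
python3 st.py
```

```text
{'t': np.float64(12.975), 'eef_pos': array([0.4908, 0.143 , 0.0949]), 'ee_rot': array([ 3.1411e+00,  2.2000e-03, -2.8768e+00]), 'force': array([-3.4744,  0.8691, 10.3128]), 'moment': array([0.6985, 1.2684, 0.0503]), 'width': np.float64(0.0274)} -1.975
```

drive_tool(targets=[[0, 0, 0, 0, 0, -0.4], [0, 0, 0, 0, 0, 0]])

```text
t: 13.22
eef_pos: [0.4908, 0.1431, 0.0949]
ee_rot: [3.141, 0.002, -2.919]
force: [-3.8, 1.5, 9.4]
width: 0.0273
```

```bash
python3 st.py
```

```text
{'t': np.float64(13.225), 'eef_pos': array([0.4908, 0.1431, 0.0949]), 'ee_rot': array([ 3.1409e+00,  2.3000e-03, -2.9187e+00]), 'force': array([-3.8058,  1.5306,  9.3961]), 'moment': array([0.7299, 1.2662, 0.0514]), 'width': np.float64(0.0273)} -2.017
```

drive_tool(targets=[[0, 0, 0, 0, 0, -0.4], [0, 0, 0, 0, 0, 0]])

```text
t: 13.48
eef_pos: [0.4908, 0.1431, 0.0949]
ee_rot: [3.141, 0.002, -2.961]
force: [-4.0, 2.8, 10.2]
width: 0.0277
```

```bash
python3 st.py
```

```text
{'t': np.float64(13.475), 'eef_pos': array([0.4908, 0.1431, 0.0949]), 'ee_rot': array([ 3.1408e+00,  2.3000e-03, -2.9606e+00]), 'force': array([-3.961 ,  2.8397, 10.1823]), 'moment': array([0.8173, 1.3748, 0.0593]), 'width': np.float64(0.0277)} -2.059
```

drive_tool(targets=[[0, 0, 0, 0, 0, -0.4], [0, 0, 0, 0, 0, 0]])

```text
t: 13.72
eef_pos: [0.4908, 0.1431, 0.0949]
ee_rot: [3.141, 0.002, -3.002]
force: [-3.5, 1.8, 10.7]
width: 0.0278
```

```bash
python3 st.py
```

```text
{'t': np.float64(13.725), 'eef_pos': array([0.4908, 0.1431, 0.0949]), 'ee_rot': array([ 3.1407e+00,  2.3000e-03, -3.0025e+00]), 'force': array([-3.5268,  1.8499, 10.7078]), 'moment': array([ 0.9541,  1.4219, -0.016 ]), 'width': np.float64(0.0278)} -2.101
```

drive_tool(targets=[[-0.01, 0.005, 0, 0, 0, -0.4], [0, 0, 0, 0, 0, 0]])

```text
t: 13.98
eef_pos: [0.4908, 0.1433, 0.095]
ee_rot: [3.141, 0.003, -3.044]
force: [-2.4, 1.1, 8.0]
width: 0.0275
```

```bash
python3 st.py
```

```text
{'t': np.float64(13.975), 'eef_pos': array([0.4908, 0.1433, 0.095 ]), 'ee_rot': array([ 3.1408e+00,  2.9000e-03, -3.0439e+00]), 'force': array([-2.3942,  1.1421,  8.0329]), 'moment': array([0.4597, 0.5658, 0.1326]), 'width': np.float64(0.0275)} -2.143
```

drive_tool(targets=[[0, 0, 0, 0, 0, -0.4], [0, 0, 0, 0, 0, 0]])

```text
t: 14.22
eef_pos: [0.491, 0.1434, 0.095]
ee_rot: [3.141, 0.003, -3.085]
force: [0.2, 0.7, 7.7]
width: 0.0275
```

```bash
python3 st.py
```

```text
{'t': np.float64(14.225), 'eef_pos': array([0.491 , 0.1434, 0.095 ]), 'ee_rot': array([ 3.1406e+00,  3.1000e-03, -3.0854e+00]), 'force': array([0.2337, 0.6949, 7.7191]), 'moment': array([0.5243, 0.4295, 0.2341]), 'width': np.float64(0.0275)} -2.185
```

Moment Mz rises from about 0.05 to 0.23 N·m, which is the stop. I'm backing off now.

drive_tool(targets=[[0, 0, 0, 0, 0, 0.4], [0, 0, 0, 0, 0, 0]])

```text
t: 14.48
eef_pos: [0.4908, 0.1433, 0.0949]
ee_rot: [3.141, 0.003, -3.043]
force: [-2.0, 0.1, 8.6]
width: 0.0273
```

```bash
python3 st.py
```

```text
{'t': np.float64(14.475), 'eef_pos': array([0.4908, 0.1433, 0.0949]), 'ee_rot': array([ 3.1408e+00,  2.7000e-03, -3.0428e+00]), 'force': array([-2.0004,  0.0966,  8.591 ]), 'moment': array([0.4766, 0.6639, 0.0538]), 'width': np.float64(0.0273)} -2.142
```

drive_tool(targets=[[0, 0, 0, 0, 0, 0.4], [0, 0, 0, 0, 0, 0]])

```text
t: 14.72
eef_pos: [0.4907, 0.1432, 0.095]
ee_rot: [3.141, 0.003, -3.001]
force: [-2.3, 0.9, 8.7]
width: 0.0278
```

```bash
python3 st.py
```

```text
{'t': np.float64(14.725), 'eef_pos': array([0.4907, 0.1432, 0.095 ]), 'ee_rot': array([ 3.1409e+00,  2.6000e-03, -3.0011e+00]), 'force': array([-2.2636,  0.859 ,  8.724 ]), 'moment': array([0.4569, 0.8338, 0.0265]), 'width': np.float64(0.0278)} -2.1
```

drive_tool(targets=[[0, 0, 0, 0, 0, 0.6], [0, 0, 0, 0, 0, 0]])

```text
t: 14.98
eef_pos: [0.4907, 0.1431, 0.095]
ee_rot: [3.141, 0.003, -2.938]
force: [-2.5, -0.1, 9.3]
width: 0.0274
```

drive_tool(targets=[[0, 0, 0.04, 0, 0, 0], [0, 0, 0.04, 0, 0, 0], [0, 0, 0, 0, 0, 0]])

```text
t: 15.35
eef_pos: [0.4905, 0.1431, 0.0977]
ee_rot: [3.141, 0.002, -2.939]
force: [1.0, 1.1, 3.6]
width: 0.0272
```

```bash
python3 st.py
```

```text
{'t': np.float64(15.35), 'eef_pos': array([0.4905, 0.1431, 0.0977]), 'ee_rot': array([ 3.1411e+00,  2.2000e-03, -2.9392e+00]), 'force': array([0.9607, 1.079 , 3.6378]), 'moment': array([ 0.3856, -0.3205,  0.0089]), 'width': np.float64(0.0272)} -2.038
```

drive_tool(targets=[[0, 0, 0.015, 0, 0, 0], [0, 0, 0, 0, 0, 0]])

```text
t: 15.6
eef_pos: [0.4903, 0.1431, 0.098]
ee_rot: [3.141, 0.002, -2.939]
force: [3.1, 2.4, 3.4]
width: 0.0272
```

```bash
python3 st.py
```

```text
{'t': np.float64(15.6), 'eef_pos': array([0.4903, 0.1431, 0.098 ]), 'ee_rot': array([ 3.1412e+00,  1.7000e-03, -2.9392e+00]), 'force': array([3.1304, 2.3848, 3.3745]), 'moment': array([ 0.6107, -1.1735,  0.0482]), 'width': np.float64(0.0272)} -2.038
```

drive_tool(targets=[[0, 0, 0, 0, 0, 0], [0, 0, 0, 0, 0, 0], [0, 0, 0, 0, 0, 0], [0, 0, 0, 0, 0, 0], [0, 0, 0, 0, 0, 0]], claw=0.7)

```text
t: 16.23
eef_pos: [0.4894, 0.1425, 0.0977]
ee_rot: [-3.142, -0.0, -2.94]
force: [-1.0, -0.7, -0.6]
width: 0.061
```

drive_tool(targets=[[0, 0, 0.5, 0, 0, 0], [0, 0, 1, 0, 0, 0], [0, 0, 1, 0, 0, 0], [0, 0, 0.8, 0, 0, 0], [0, 0, 0, 0, 0, 0]])

```text
t: 16.85
eef_pos: [0.4907, 0.1433, 0.2325]
ee_rot: [3.14, 0.005, -2.939]
force: [0.4, -0.0, -0.8]
width: 0.0615
```

```bash
python3 st.py; python3 look.py w5.png; python3 - <<'E'
from h import *
for cam in ["scene","top"]:
    arm.grab_frame(cam)
    for t in ["heatsink","board","flux_jar","coarse_mark","fine_top"]:
        r=arm.landmark_of(t,cam); print(cam,t,[np.round(w(cam,x["point"]),3) for x in r[:1]])
E
```

```text
{'t': np.float64(16.85), 'eef_pos': array([0.4907, 0.1433, 0.2325]), 'ee_rot': array([ 3.1398,  0.0049, -2.9393]), 'force': array([ 0.3624, -0.0481, -0.8319]), 'moment': array([-0.0064, -0.0314,  0.0538]), 'width': np.float64(0.0615)} -2.038
[0.4898 0.1429 0.2307] [ 0.669  0.081 -0.34  -0.    -1.147 -2.038]
fine_top [(array([0.4914, 0.1448, 0.1182]), 0.78)]
fine_knob [(array([0.4902, 0.1433, 0.065 ]), 0.7)]
coarse_ring []
coarse_mark [(array([0.5051, 0.1674, 0.0799]), 0.69)]
top px 86 mid [0.5848 0.0405 0.0678] size [0.0156 0.0075 0.0041] mean [0.5841 0.0401 0.0683] px 207.75 252.89772727272728
scene heatsink [array([0.493, 0.008, 0.068])]
scene board [array([0.627, 0.007, 0.071])]
scene flux_jar [array([0.622, 0.265, 0.067])]
scene coarse_mark [array([0.514, 0.166, 0.089])]
scene fine_top [array([0.492, 0.142, 0.128])]
top heatsink [array([0.493, 0.008, 0.074])]
top board [array([0.622, 0.007, 0.072])]
top flux_jar []
top coarse_mark []
top fine_top []
```

View pics/w5.png

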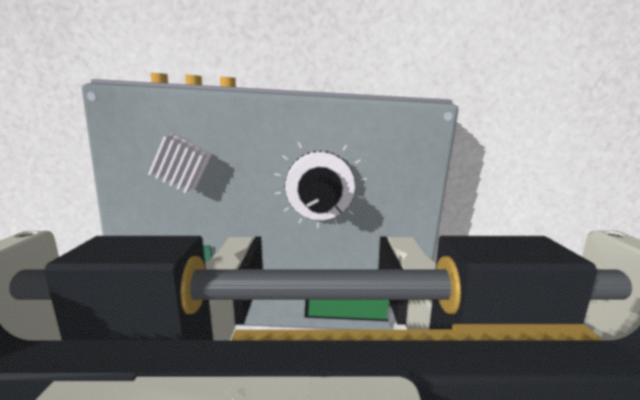

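The knob's pointer, at (315,203), keeps the same place relative to the gripper as before the turn, so the knob turned with the tool by about 1.07 rad. The ring's mark is at (338,210). I check the knob's height next.

```bash
python3 - <<'E'
from h import *
im,d=arm.grab_frame("wrist")
z=lambda u,v:np.median([unp("wrist",a,b,d[b,a])[2] for a in range(u-4,u+5) for b in range(v-4,v+5)])
print("top",z(320,183),"console",z(250,185))
E
```

```text
top 0.11134521341513193 console 0.06847405391569422
```

```bash
python3 - <<'E'
from h import *
im,d=arm.grab_frame("wrist")
for v in range(166,212,4): print(v,[int(1e4*unp("wrist",u,v,d[v,u])[2]) for u in range(292,350,4)])
E
```

```text
166 [687, 827, 830, 815, 822, 823, 822, 836, 829, 825, 825, 828, 826, 824, 778]
170 [811, 826, 831, 825, 830, 828, 894, 900, 919, 884, 827, 814, 813, 832, 830]
174 [820, 834, 821, 819, 907, 904, 910, 921, 896, 907, 903, 830, 823, 834, 823]
178 [823, 832, 821, 904, 912, 903, 900, 912, 910, 902, 911, 914, 834, 3865, 826]
182 [822, 833, 839, 905, 900, 977, 1035, 1076, 1066, 1036, 908, 914, 908, 820, 826]
186 [817, 821, 904, 909, 942, 1132, 1194, 1229, 1222, 1193, 1093, 905, 889, 821, 840]
190 [825, 831, 906, 915, 1132, 1231, 1219, 1220, 1227, 1226, 1220, 899, 906, 902, 830]
194 [822, 817, 907, 903, 1219, 1223, 1225, 1212, 1222, 1227, 1206, 1194, 919, 833, 833]
198 [835, 826, 906, 910, 1233, 1220, 1222, 1220, 1235, 1224, 1228, 1224, 910, 816, 833]
202 [824, 826, 815, 908, 1226, 1227, 1226, 1227, 1220, 1218, 1227, 1219, 905, 830, 830]
206 [833, 823, 823, 915, 1239, 1229, 1232, 1226, 1234, 1226, 1220, 1218, 827, 829, 836]
210 [690, 826, 820, 835, 1236, 1209, 1224, 1231, 1238, 1221, 1228, 828, 820, 820, 814]
```

```bash
python3 -c "
from h import *
arm.job_done(); print(arm.get_state()['t'])"
```

```text
the job is handed in; nothing more can be done
the job is handed in; nothing more can be done
```

The fine knob is turned clockwise about 1.07 rad, into the run notch, and has sprung back up. I handed the job in at about 18 s of the 59 s allowed; no verdict is reported.

**What I did:** I gripped the knob with 20 N, after centring the gripper by the sideways force, and pressed it down about 3.3 mm (9–10 N). I turned it clockwise until the stop showed as 0.23 N·m of twist, below the 0.4 N·m limit. Then I backed off to the notch, about 0.09 rad short of the stop, let the knob rise, opened the gripper and lifted clear.

**Last checks:**
- **Height:** the flange's top stands 8.1 mm above the ring's top, against 8 mm at rest. The knob's top measures 0.1225 m, against 0.1228 m before, so it is sprung up.
- **Angle:** the pointer sits where it did relative to the gripper, so the knob turned with the tool and did not slip noticeably.
- **Ring:** its mark is within 0.5 mm of its start in x and y in the wrist view, and within about 2 mm in the scene view.
- **Bystanders:** the heatsink, board and jar are within about 3 mm of where they were, which is camera noise.

**Checks that failed or disagreed:**
- The top camera's network missed the jar, the mark and the knob at the end, probably because the arm hid them.
- One wrist-camera knob outline landed on something else and I discarded it.
- A first height reading of 0.111 m was taken at the edge of the knob's top; the full depth map gave the 0.1225 m above.

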